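Seat the platform on the shaker's studs

ROBOT

A 6-joint arm with a two-finger parallel gripper is mounted at the origin on the work surface. World frame = base frame: x ahead of the robot, y to its left, z up, the work surface at z = 0. Lengths are in m, angles in rad, forces in N, time in s.
With the tool pointing down it reaches from about 0.325 to 0.9 m from the base axis. Payload 6.1 kg.
Tool frame: the origin (TCP) lies on the centre line of the jaws, within the pads' length; the fingertips stand 25 mm ahead of it and the grasp point (between the pads) lies 6 mm ahead of it; x points along the fingers, y is the direction in which the jaws open and shut, and the axes are right-handed (so a half turn about x gives the same grasp; the last joint's range is limited). The gripper opens to 85 mm and grips with 20 to 120 N. Pads are 22 mm wide; open, the fingers measure 114 mm over their backs; the gripper's body (76 mm by 85 mm) begins 54 mm behind the grasp point. The pads swing forward as they close: fully open they stand 13 mm farther back than shut.
Start: joints at [-1.411, 0.22, 1.526, -0, 1.395, -0.126], TCP at [0.176, -0.6, 0.256] pointing down, gripper open.
Joint ranges: [-2.98, 2.98], [-0.91, 2.08], [0.09, 2.57], [-1.24, 4.39], [0.2, 2.65], [-2.68, 2.68]. Speed limits (rad/s): [2.57, 2.57, 3.01, 3.14, 3.14, 3.14].

INTERFACE

Orientations are given as [roll, pitch, yaw] about the fixed x, y, z axes, in that order (R = Rz(yaw) Ry(pitch) Rx(roll)).
In Python, from station import robot gives the robot as it stands. The module is installed in compiled form; this text tells all that it offers.
- The arm moves only by the shell command python3 -m pendant 'ROWS' [FORCE]. ROWS is JSON, a list of rows, each a list of 7 numbers: the shift along the tool's x, y, z in m, then the turn, a rotation vector about the tool's x, y, z in rad, then the opening, from 0 (shut) to 1 (fully open). In form: [[dx, dy, dz, ax, ay, az, claw], ...]. A call has 1 to 12 rows; each row shifts and turns the pose as measured when the row begins, along the tool's axes as they then stand; what a row does not reach is not made up. A row lasts 1/12 s, in which the tool goes at most 41.7 mm and 7.16 degrees, less where a joint would pass 70% of its speed; a pose out of reach is approached as far as the arm can. A call is refused whole if a number of a shift passes 0.0417 or a number of a turn 0.125, either way. A call with a gripper value outside its range is refused whole. The fingers move at their own pace and stop on an object; FORCE is the grip in N (left out, the last holds). Time passes only in rows, so rows that do not move let the fingers close. It gives the time, the measured TCP pose, the force and the opening at its end, in the units of the state.
- robot.observe(): the state, without advancing time (a new reading comes with each control period).
- robot.read_camera(name): name is "scene" or "side" or "wrist"; returns (picture, depth): 420x560x3 uint8, blue, green, red; 420x560 float32, m along the optical axis (not along the pixel's ray), 0 where there is no reading.
- robot.camera_model(name): a dict with "fov_y" (degrees; the focal length in pixels is half the picture's height over the tangent of half this angle, whatever the lens; pixels are square), "cx", "cy" (the principal point, pixels), "k1" (the pictures are not rectified: a ray, as slopes to the right and down, at radius r is drawn at 1 + k1 r^2 times it, then the intrinsics apply), "world_from_camera" (4x4, takes a point from camera to world coordinates). Camera axes: x right, y down, z forward; pixel columns grow to the right and rows downward; lengths in m; the calibration is good to about 2 mm. A picture is of the moment at which its call begins: read the wrist's pose just before it. camera_model takes no time and is no camera call; for the wrist camera it gives the pose at the moment of the call.
- robot.hand_in(): hands the job in, once; it reports no verdict.
The state is a dict: "time": time; "joint_pos": joint angles; "dq": joint speeds; "joint_torque": joint torques, N m; "tcp_pos": TCP position; "ee_rot": TCP orientation; "force": force on the tool from outside, world axes, zero at the start; "ft_torque": the same for the moment, N m; "finger_gap": finger opening in m.
Only numpy, scipy, OpenCV 4.12 (cv2) and the standard library are available. Lean on these libraries where they do the work, as an engineer would, in place of code of your own. Each camera call takes 0.05 s, during which the arm holds its last target. There are 200 camera calls.

TASK

Take the aluminium shaker platform off the draining rack and fit it back on the shaker, its leaning grip flange to the front over the control panel: slide it along on top of the carriage's four studs until they come up through its holes and it drops down flat on the carriage, fully home, then let go. Do it gently, without slamming or forcing it, and leave the glassware and other things around as they stand.

Things in the scene. Friction and masses are not known exactly. Their poses are not given: they have to be found in the camera images.
- platform_centre (a point): Centre, half-way through the thickness, of the loose shaker platform: flat aluminium plate 190 (x) x 150 (y) x 6 mm, 0.27 to 0.45 kg. At its front edge (-x) an 8 mm thick, 100 mm wide grip flange rises leaning outwards (up and to -x), 35 degrees from vertical, to 42 mm above the underside. x runs from flange to rear, z up. Starts flat on the draining rack, flange hanging free in front.
- platform_hole (a point): Top of the front left one of the platform's four 13 mm through holes; they lie at x = +/-70, y = +/-50 mm from its centre. (The tiny dark dots on the plate are only tapped screw holes.) Same axes as the platform.
- platform_grip (a point): Where to grip: middle of the flange, 108 mm in front (-x) of the platform's centre, 24 mm above its underside (21 above platform_centre), 26 mm up the flange from its root. The flange's faces look along the platform's (cos 35, 0, sin 35), so fingers come down along its (sin 35, 0, -cos 35): tilted 35 degrees, the hand leaning out in front. Same axes as the platform.
- shaker: The shaker, fixed to the bench: white case, x from -105 to +135 mm, 200 mm wide, top at 76 mm, with two black knobs and a display on its front (-x) panel. Origin on the bench under the carriage's mid-stroke, x to the rear (along the stroke), z up. With the platform home on it, its flange is at the front, over the panel.
- midstroke (a point): Mid-stroke of the shaker's carriage, at the height of its flat top, 115 mm above the bench; shaker's axes. The carriage is an aluminium plate 170 x 130 mm that stands wherever it stopped: centre on y = 0 but anywhere within 12 mm along x of this point, which no reading gives: feel or look for it. Its locked drive holds it there: it does not give when pushed.
- stud_level (a point): Same point at the height of the stud tips, 127 mm above the bench. Four upright steel studs stand on the carriage at x = +/-70, y = +/-50 mm from the carriage's centre: 10 mm thick for 7 mm, then tapering over 5 mm to a 4 mm flat tip, 12 mm high in all. The plate drops 12 mm when its holes come over them; home, its centre is 118 mm above the bench.
- rack: The draining rack, fixed: wire grid in a white drip tray 240 x 240 mm, 14 mm high; two 8 mm bars along its y at x = -50 and +85 mm, tops 70 mm above the bench, carry the platform. Origin on the bench under its middle, x to the rear.
- flask_mid (a point): Middle of a bystander, to be left alone: a 130 mm high conical flask with amber liquid, 84 mm across.
- petri_mid (a point): Middle of a bystander, to be left alone: a stack of three petri dishes, 92 mm across, 45 mm high.
- beaker_mid (a point): Middle of a bystander, to be left alone: a glass beaker, 72 mm across, 95 mm high.
- reagent_mid (a point): Middle of a bystander, to be left alone: a clear reagent bottle, 86 mm across, 176 mm high.
- washbottle_mid (a point): Middle of a bystander, to be left alone: a white wash bottle, 68 mm across, 195 mm high with its spout.
- tipbox_mid (a point): Middle of a bystander, to be left alone: a pipette-tip box, 120 x 85 x 60 mm.
- tuberack_mid (a point): Middle of a bystander, to be left alone: a white rack of test tubes, 60 x 170 mm, 102 mm high.

How it is judged:
By the outcome, as a careful person would: the job done as asked, in the order asked, and still so for the second after the job is handed in, with the robot touching nothing.
It also fails if it takes over 61 s, if anything falls off the work surface, if the arm or the gripper's body presses on something with over 40 N, if the wrist force passes 120 N, or if a joint passes its speed limit or range.

## Working session

There is one attempt and no reset: what is moved stays moved. The work goes in short steps, Python scripts to look and compute and a shell command to move; the robot and the scene stay as the last step left them, time stands still between calls to the robot, and variables do not carry over. Pictures are saved under pics/ and viewed, about 8 in all and at most 12, crops included, and the job is handed in when it is done.

```bash
mkdir -p pics; cat > h.py <<'E'
import numpy as np, cv2
from station import robot
from scipy.spatial.transform import Rotation as R
def K(m):
    f=210/np.tan(np.radians(m["fov_y"])/2); return np.array([[f,0,m["cx"]],[0,f,m["cy"]],[0,0,1.]])
def slopes(m,uv):
    k=K(m); d=(np.atleast_2d(uv).astype(float)-[m["cx"],m["cy"]])/k[0,0]; s=d.copy()
    for _ in range(20): s=d/(1+m["k1"]*(s**2).sum(1,keepdims=True))
    return s
def onplane(m,uv,z):
    T=np.array(m["world_from_camera"]); s=slopes(m,uv); r=np.c_[s,np.ones(len(s))]@T[:3,:3].T
    return T[:3,3]+r*((z-T[2,3])/r[:,2])[:,None]
def cloud(m,d):
    v,u=np.mgrid[:420,:560]; s=slopes(m,np.c_[u.ravel(),v.ravel()]); T=np.array(m["world_from_camera"])
    z=d.ravel()[:,None]; p=np.c_[s*z,z]@T[:3,:3].T+T[:3,3]; p[d.ravel()==0]=np.nan
    return p.reshape(420,560,3)
def proj(m,P):
    T=np.array(m["world_from_camera"]); c=(np.atleast_2d(P)-T[:3,3])@T[:3,:3]; s=c[:,:2]/c[:,2:]
    return s*(1+m["k1"]*(s**2).sum(1,keepdims=True))*K(m)[0,0]+[m["cx"],m["cy"]]
E
python3 - <<'E'
from h import *
o=robot.observe(); print(o)
for n in("scene","side","wrist"):
    m=robot.camera_model(n); p,d=robot.read_camera(n); np.savez(f"{n}0.npz",p=p,d=d,m=m); cv2.imwrite(f"pics/{n}0.png",p); print(n,m,(d>0).mean())
E
```

```text
{'time': 0.0, 'joint_pos': array([-1.41110599e+00,  2.21214978e-01,  1.52761496e+00,  3.55114014e-07,
        1.39468210e+00, -1.26079612e-01]), 'dq': array([ 0.00072162,  0.0005274 , -0.00141998,  0.00068598, -0.00042362,
        0.00041361]), 'joint_torque': array([ 6.61157878e-05, -4.96903896e+01, -3.89392555e+01, -1.67124358e-04,
        1.11179939e-02, -6.01929685e-06]), 'tcp_pos': array([ 0.17610536, -0.59910125,  0.25520405]), 'ee_rot': array([-1.69705803,  1.56887694,  1.73030451]), 'force': array([-0.35448907, -0.03983269, -1.12850291]), 'ft_torque': array([-0.01188332,  0.00457834, -0.00078206]), 'finger_gap': 0.08498833911261389}
scene {'fov_y': 55.47134384840117, 'cx': 272.1239784077318, 'cy': 210.14930167671542, 'k1': -0.01694031485424817, 'world_from_camera': array([[-0.13885861,  0.60369279, -0.78503076,  1.58928871],
       [ 0.99006716,  0.06699323, -0.12360792,  0.14966637],
       [-0.02202947, -0.79439721, -0.606999  ,  0.89941939],
       [ 0.        ,  0.        ,  0.        ,  1.        ]])} 0.9961522108843538
side {'fov_y': 44.437180966363044, 'cx': 280.5477068609896, 'cy': 203.71194843367567, 'k1': -0.11956413446850905, 'world_from_camera': array([[-0.80711247,  0.34228637, -0.48105041,  1.38696021],
       [ 0.59004096,  0.49596602, -0.63707878,  1.04743045],
       [ 0.02052127, -0.79803367, -0.60226334,  1.114099  ],
       [ 0.        ,  0.        ,  0.        ,  1.        ]])} 0.9956292517006803
wrist {'fov_y': 58.68379266428325, 'cx': 282.9300264275199, 'cy': 205.11979576997774, 'k1': -0.06601867173197239, 'world_from_camera': array([[ 0.28177469, -0.90929106, -0.30625607,  0.25540292],
       [-0.95947855, -0.26769483, -0.08797951, -0.57671082],
       [-0.00198418,  0.31863653, -0.9478749 ,  0.37348685],
       [ 0.        ,  0.        ,  0.        ,  1.        ]])} 0.9961692176870748
```

View pics/scene0.png

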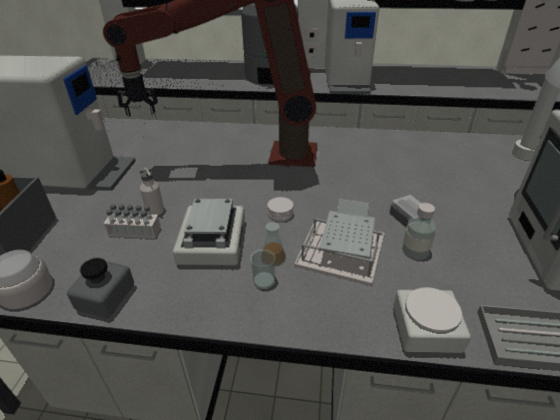

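View pics/side0.png

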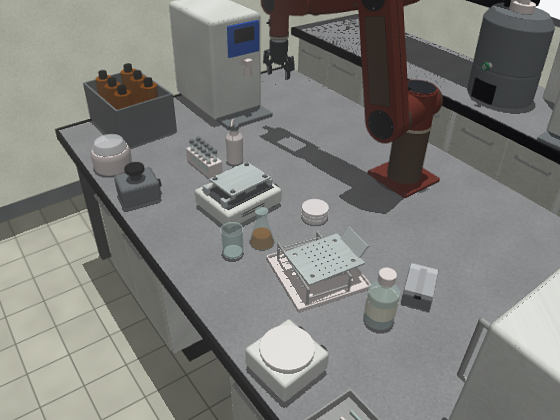

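The scene picture shows the shaker at about (211,225). The platform is on the rack at about (350,232), with its flange towards the robot at (352,208). Bystanders stand between and around them. Next I measure with the depth clouds.

```bash
python3 - <<'E'
from h import *
big=[]
for n in("scene","side"):
    z=np.load(n+"0.npz",allow_pickle=True); m=z["m"].item(); c=cloud(m,z["d"]); 
    for nm,lo,hi,xr,yr in(("plate",.066,.086,(.3,.75),(.0,.5)),("carr",.108,.121,(.3,.8),(-.45,.05)),("case",.070,.082,(.3,.8),(-.45,.0))):
        k=(c[...,2]>lo)&(c[...,2]<hi)&(c[...,0]>xr[0])&(c[...,0]<xr[1])&(c[...,1]>yr[0])&(c[...,1]<yr[1])
        nl,lab,st,ce=cv2.connectedComponentsWithStats(k.astype(np.uint8))
        for i in range(1,nl):
            if st[i,4]>150:
                q=c[lab==i]; r=cv2.minAreaRect(q[:,:2].astype(np.float32)*1000)
                print(n,nm,st[i],"rect mm",np.round(r[0],1),np.round(r[1],1),round(r[2],1),"z med",np.median(q[:,2]).round(4))
    x0,y0,x1,y1={"scene":(100,165,450,300),"side":(180,110,460,340)}[n]
    cr=cv2.resize(z["p"][y0:y1,x0:x1],None,fx=(2.28 if n=="scene" else 2.5),fy=(2.28 if n=="scene" else 2.5),interpolation=cv2.INTER_CUBIC); cv2.imwrite(f"pics/{n}_crop.png",cr)
E
```

```text
scene plate [ 302  209   78   54 2176] rect mm [604.4 221.4] [213.4 206.4] 76.8 z med 0.0749
scene carr [ 184  199   49   35 1361] rect mm [ 617.2 -208.6] [175.5 130.8] 5.1 z med 0.1138
scene case [ 174  206   69   47 1003] rect mm [ 629.3 -206.7] [232.1 193. ] 5.7 z med 0.0735
side plate [ 277  231   88   60 2557] rect mm [604.8 223.2] [218.  213.6] 77.7 z med 0.0778
side plate [366 298  33  18 156] rect mm [606.9 475.5] [41.  87.1] 44.0 z med 0.0756
side carr [ 209  162   62   35 1060] rect mm [ 616.8 -210.5] [176.3 137.9] 5.6 z med 0.1166
side case [195 183  86  33 921] rect mm [ 630.  -206.1] [235.9 203.2] 6.7 z med 0.0754
```

View pics/scene_crop.png

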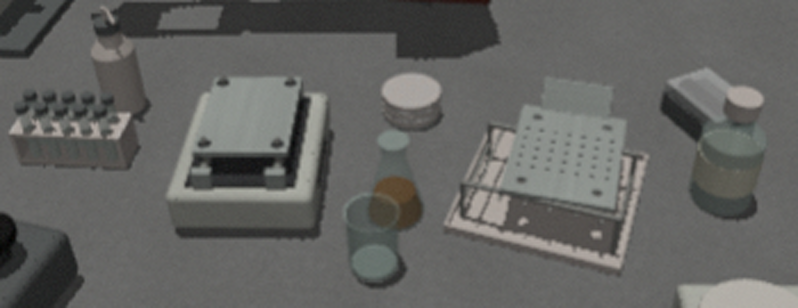

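```bash
cat >> h.py <<'E'
def dark(p,uv,r=4,sign=-1):
    g=cv2.cvtColor(p,cv2.COLOR_BGR2GRAY).astype(float); out=[]
    for u,v in uv:
        for _ in range(3):
            x,y=int(round(u)),int(round(v)); w=g[y-r:y+r+1,x-r:x+r+1]; w=np.clip(np.median(w)-5-w if sign<0 else w-np.median(w)-5,0,None)
            if w.sum()==0: break
            yy,xx=np.mgrid[y-r:y+r+1,x-r:x+r+1]; u,v=(w*xx).sum()/w.sum(),(w*yy).sum()/w.sum()
        out.append((u,v))
    return np.array(out)
def fit4(P):  # points order FL,FR,RL,RR -> centre,yaw,rms
    L=np.array([[-70,50],[-70,-50],[70,50],[70,-50]])/1000.; c=P[:,:2].mean(0); q=P[:,:2]-c
    y=np.arctan2((L[:,0]*q[:,1]-L[:,1]*q[:,0]).sum(),(L*q).sum()); Rm=np.array([[np.cos(y),-np.sin(y)],[np.sin(y),np.cos(y)]])
    return c,y,np.round((q-L@Rm.T)*1000,1)
def Rgoal(yaw,flip=1):
    a=np.radians(35); x=np.array([np.sin(a),0,-np.cos(a)]); y=flip*np.array([np.cos(a),0,np.sin(a)])
    return R.from_euler('z',yaw)*R.from_matrix(np.c_[x,y,np.cross(x,y)])
def Rcur(o): return R.from_euler('xyz',o["ee_rot"])
E
python3 - <<'E'
from h import *
z=np.load("scene0.npz",allow_pickle=True); m=z["m"].item()
s=2.28
h=np.array([(607,128),(537,115),(597,193),(521,181)])/s+[100,165]
st=np.array([(291,86),(222,83),(277,143),(204,143)])/s+[100,165]
for nm,a,zz in(("holes",h,.076),("studs",st,.1235)):
    u=dark(z["p"],a); print(nm,u.round(1).tolist()); P=onplane(m,u,zz); print(P.round(4).tolist()); c,y,e=fit4(P); print(c.round(4),np.degrees(y).round(2),e.tolist())
o=robot.observe(); Rc=Rcur(o); print("tool axes cols",Rc.as_matrix().round(3))
w=robot.camera_model("wrist")["world_from_camera"]; w=np.array(w)
print("cam in tool",Rc.inv().apply(w[:3,3]-o["tcp_pos"]).round(4),"fwd",Rc.inv().apply(w[:3,2]).round(3),"right",Rc.inv().apply(w[:3,0]).round(3))
for f in(1,-1): print(f,(Rc.inv()*Rgoal(y,f)).as_rotvec().round(3))
E
```

```text
holes [[365.8, 220.7], [335.1, 212.0], [361.4, 249.1], [328.0, 243.7]]
[[0.5466, 0.2936, 0.076], [0.5114, 0.1936, 0.076], [0.6851, 0.2744, 0.076], [0.6723, 0.1748, 0.076]]
[0.6038 0.2341] -9.3 [[3.8, -1.1], [-15.3, -2.5], [4.1, 2.2], [7.5, 1.3]]
studs [[229.0, 202.1], [197.3, 200.0], [220.9, 232.2], [189.0, 231.9]]
[[0.5582, -0.1561, 0.1235], [0.5584, -0.2644, 0.1235], [0.7108, -0.1458, 0.1235], [0.7203, -0.2422, 0.1235]]
[ 0.6369 -0.2022] 4.88 [[-4.7, 2.2], [-13.0, -6.5], [8.4, 0.5], [9.4, 3.8]]
tool axes cols [[-0.     0.282 -0.959]
 [ 0.001 -0.959 -0.282]
 [-1.    -0.002 -0.   ]]
cam in tool [-0.1182  0.0006 -0.0824] fwd [ 0.948 -0.     0.319] right [0. 1. 0.]
1 [-1.325  0.417  0.512]
-1 [ 1.709  0.54  -0.439]
```

```bash
python3 -m pendant '[[-0.01,0,0,-0.12,0,0,1],[-0.01,0,0,-0.12,0,0,1],[-0.01,0,0,-0.12,0,0,1],[-0.01,0,0,-0.12,0,0,1],[-0.01,0,0,-0.12,0,0,1],[-0.01,0,0,-0.12,0,0,1],[-0.01,0,0,-0.12,0,0,1],[-0.01,0,0,-0.12,0,0,1],[-0.01,0,0,-0.12,0,0,1],[-0.01,0,0,-0.12,0,0,1],[0,0,0,-0.08,0,0,1],[0,0,0,0,0,0,1]]'; python3 -c "
from h import *
print(Rcur(robot.observe()).as_matrix().round(3))"
```

```text
time: 1.15
tcp_pos: [0.1757, -0.5968, 0.3529]
ee_rot: [-3.032, 1.556, 1.73]
force: [0.2, 1.1, 0.0]
finger_gap: 0.0853
[[-0.002  0.999  0.05 ]
 [ 0.015  0.05  -0.999]
 [-1.    -0.002 -0.015]]
```

```bash
python3 -m pendant '[[0,0.035,-0.03,0,0,0,1],[0,0.037,-0.03,0,0,0,1],[0,0.037,-0.03,0,0,0,1],[0,0.037,-0.03,0,0,0,1],[0,0.037,-0.03,0,0,0,1],[0,0.037,-0.03,0,0,0,1],[0,0.037,-0.03,0,0,0,1],[0,0.037,-0.03,0,0,0,1],[0,0.037,-0.03,0,0,0,1],[0,0.037,-0.03,0,0,0,1],[0,0.037,-0.03,0,0,0,1],[0,0.025,-0.02,0,0,0,1]]'; python3 -m pendant '[[0,0,0,0,0,0,1],[0,0,0,0,0,0,1],[0,0,0,0,0,0,1]]'; python3 - <<'E'
from h import *
m=robot.camera_model("wrist"); p,d=robot.read_camera("wrist"); np.savez("wrist1.npz",p=p,d=d,m=m); cv2.imwrite("pics/wrist1.png",p)
print(np.array(m["world_from_camera"])[:3,3])
E
```

```text
time: 2.15
tcp_pos: [0.5483, -0.2705, 0.3492]
ee_rot: [-2.729, 1.548, 1.982]
force: [0.1, -0.2, 0.6]
finger_gap: 0.0853
time: 2.4
tcp_pos: [0.5524, -0.264, 0.3466]
ee_rot: [-2.719, 1.544, 1.995]
force: [0.3, -0.5, -0.3]
finger_gap: 0.0853
[ 0.55390739 -0.18518838  0.46677737]
```

View pics/wrist1.png

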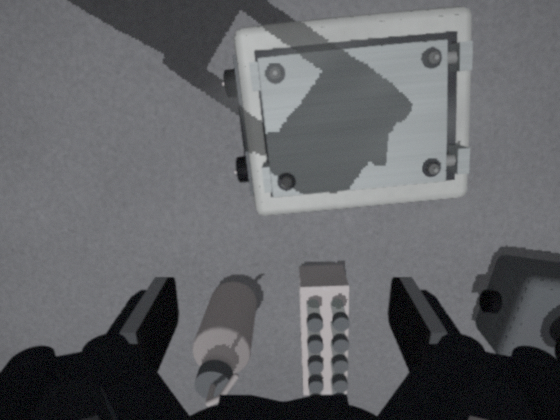

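The wrist picture shows the shaker with its knobs on the left, towards the robot. The studs are at about FL (275,73), FR (287,181), RL (432,57), RR (432,167).

```bash
python3 - <<'E'
from h import *
z=np.load("wrist1.npz",allow_pickle=True); m=z["m"].item(); p=z["p"]; c=cloud(m,z["d"])
g=cv2.cvtColor(p,cv2.COLOR_BGR2GRAY)
g0=[(275,73),(287,181),(432,57),(432,167)]
Pd=[];Pc=[]
for u,v in g0:
    w=c[v-14:v+15,u-14:u+15].reshape(-1,3); q=w[(w[:,2]>.119)]; print(len(q),np.nanmax(w[:,2]).round(4),q.mean(0).round(4)); Pd.append(q.mean(0))
for nm,P in(("depth",np.array(Pd)),):
    cc,y,e=fit4(P); print(nm,cc.round(4),np.degrees(y).round(2),e.tolist())
u=[]
for (a,b) in g0:
    w=g[b-14:b+15,a-14:a+15]; bg=np.median(w); k=(cv2.absdiff(w,int(bg))>14).astype(np.uint8); n,l,s,ce=cv2.connectedComponentsWithStats(k); i=1+np.argmax(s[1:,4]); print(s[i]); u.append(ce[i]+[a-14,b-14])
P=onplane(m,u,.1215); cc,y,e=fit4(P); print("img",cc.round(4),np.degrees(y).round(2),e.tolist())
for nm,lo,hi in(("carr",.111,.118),("case",.071,.080)):
    k=((c[...,2]>lo)&(c[...,2]<hi)).astype(np.uint8); k[260:]=0; n,l,s,ce=cv2.connectedComponentsWithStats(k); i=1+np.argmax(s[1:,4]); q=c[l==i]; r=cv2.minAreaRect(q[:,:2].astype(np.float32)*1000); print(nm,s[i],r,np.median(q[:,2]))
E
```

```text
97 0.1288 [ 0.5432 -0.1706  0.125 ]
93 0.1286 [ 0.5531 -0.2692  0.1247]
137 0.1297 [ 0.681  -0.1561  0.1247]
101 0.1286 [ 0.6913 -0.2546  0.1244]
depth [ 0.6172 -0.2126] 5.98 [[0.9, -0.4], [0.3, 0.4], [-0.5, -0.5], [-0.6, 0.5]]
[  3   4  22  21 357]
[  0   5  29  24 485]
[  3   3  21  23 364]
[  4   5  19  20 304]
img [ 0.6165 -0.2131] 6.32 [[1.7, 0.7], [-0.2, -1.4], [-0.4, -0.5], [-1.1, 1.2]]
carr [  257    39   191   159 25364] ((617.8982543945312, -212.91461181640625), (170.6273651123047, 130.74337768554688), 5.813708305358887) 0.11564701581424752
case [  236     9   235   206 10905] ((627.4654541015625, -211.7843475341797), (232.42864990234375, 193.85824584960938), 5.857946872711182) 0.07272052661625139
```

```bash
python3 -m pendant '[[0,0,-0.03,0,0,0,1],[0,0,-0.04,0,0,0,1],[0,0,-0.04,0,0,0,1],[0,0,-0.04,0,0,0,1],[0,0,-0.04,0,0,0,1],[0,0,-0.04,0,0,0,1],[0,0,-0.04,0,0,0,1],[0,0,-0.04,0,0,0,1],[0,0,-0.04,0,0,0,1],[0,0,-0.03,0,0,0,1],[0,0,-0.01,0,0,0,1],[0,0,0,0,0,0,1]]'; python3 -m pendant '[[0,0,0,0,0,0,1],[0,0,0,0,0,0,1]]'; python3 - <<'E'
from h import *
m=robot.camera_model("wrist"); p,d=robot.read_camera("wrist"); np.savez("wrist2.npz",p=p,d=d,m=m); cv2.imwrite("pics/wrist2.png",p)
print(np.array(m["world_from_camera"])[:3,3])
E
```

```text
time: 3.45
tcp_pos: [0.5509, 0.1199, 0.3539]
ee_rot: [-2.574, 1.546, 2.093]
force: [-1.0, -0.6, -0.0]
finger_gap: 0.0855
time: 3.62
tcp_pos: [0.5509, 0.1171, 0.3538]
ee_rot: [-2.535, 1.547, 2.131]
force: [0.1, -0.0, -0.4]
finger_gap: 0.0851
[0.55649526 0.19642509 0.47356779]
```

View pics/wrist2.png

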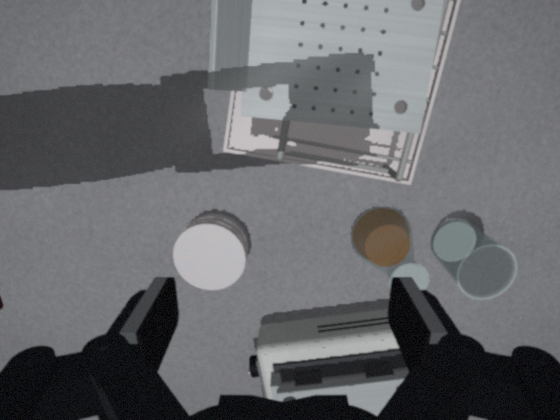

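The platform is at the top edge: right-hand holes at (266,93) and (401,107), flange at (228,50). The left-hand holes are cut off, so I go about 0.11 m further left.

```bash
python3 -m pendant '[[0,0,-0.03,0,0,0,1],[0,0,-0.04,0,0,0,1],[0,0,-0.04,0,0,0,1],[0,0,-0.01,0,0,0,1],[0,0,0,0,0,0,1],[0,0,0,0,0,0,1],[0,0,0,0,0,0,1]]'; python3 - <<'E'
from h import *
m=robot.camera_model("wrist"); p,d=robot.read_camera("wrist"); np.savez("wrist3.npz",p=p,d=d,m=m); cv2.imwrite("pics/wrist3.png",p)
E
```

```text
time: 4.25
tcp_pos: [0.5611, 0.226, 0.3551]
ee_rot: [-2.38, 1.551, 2.264]
force: [-0.2, -1.0, 0.3]
finger_gap: 0.0852
```

View pics/wrist3.png

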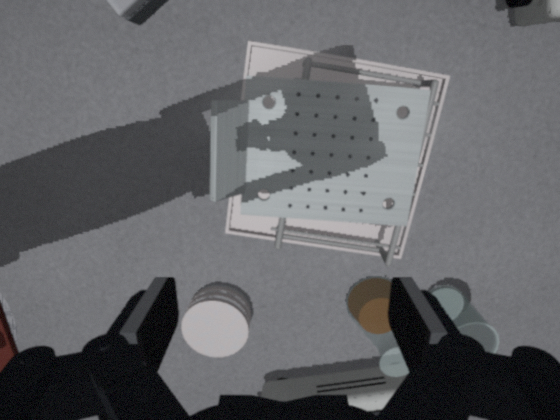

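Holes: FL (268,102), FR (264,194), RL (403,113), RR (389,204). The flange is at (228,150).

```bash
python3 - <<'E'
from h import *
z=np.load("wrist3.npz",allow_pickle=True); m=z["m"].item(); p=z["p"]; c=cloud(m,z["d"])
g=cv2.cvtColor(p,cv2.COLOR_BGR2GRAY); u=[]
for a,b in[(268,102),(264,194),(403,113),(389,204)]:
    w=g[b-11:b+12,a-11:a+12].astype(float); bg=cv2.medianBlur(g,25)[b-11:b+12,a-11:a+12]; k=(cv2.absdiff(w,bg.astype(float))>12).astype(np.uint8)
    n,l,s,ce=cv2.connectedComponentsWithStats(k); i=1+np.argmin(np.hypot(*(ce[1:]-11).T)+(s[1:,4]<40)*99); print(s[i]); u.append(ce[i]+[a-11,b-11])
P=onplane(m,u,.076); cc,y,e=fit4(P); print("img",np.round(u,1).tolist(),cc.round(4),np.degrees(y).round(2),e.tolist())
P=onplane(m,[(268,102),(264,194),(403,113),(389,204)],.076); cc,y,e=fit4(P); print("eye",cc.round(4),np.degrees(y).round(2),e.tolist())
q=c[60:240,190:450].reshape(-1,3); q=q[(q[:,2]>.0735)&(q[:,2]<.08)]; r=cv2.minAreaRect(q[:,:2].astype(np.float32)*1000); print("plate",len(q),r,np.median(q[:,2]))
q=c[60:240,190:260].reshape(-1,3); q=q[(q[:,2]>.085)&(q[:,2]<.12)]; r=cv2.minAreaRect(q[:,:2].astype(np.float32)*1000); print("flange",len(q),r,q.mean(0),np.percentile(q[:,2],[5,98]))
o=robot.observe(); Rc=Rcur(o)
yw=y; G=Rgoal(yw); print("turn",(Rc.inv()*G).as_rotvec().round(3), Rc.as_matrix().round(3).tolist())
f=np.array([np.cos(yw),np.sin(yw)]); grip=np.r_[cc-.108*f,.073+.021]; print("grip",grip.round(4),"tcp",(grip-.006*G.as_matrix()[:,0]).round(4))
E
```

```text
[  0   0  23  23 316]
[  0   7  22  12 123]
[  4   3  14  15 166]
[  4   4  13  13 117]
img [[270.3, 101.6], [263.0, 195.5], [402.5, 112.2], [388.9, 203.2]] [0.6105 0.232 ] -7.89 [[1.3, 0.4], [-1.0, -0.9], [-0.5, 0.2], [0.3, 0.3]]
eye [0.6104 0.2319] -7.99 [[-1.1, 0.1], [0.4, 0.7], [0.1, -0.4], [0.6, -0.4]]
plate 23802 ((609.9347534179688, 232.0579071044922), (151.10191345214844, 191.76260375976562), 82.0941390991211) 0.07661836678717082
flange 2997 ((501.9848937988281, 247.4124298095703), (100.2822494506836, 28.186092376708984), 81.95436096191406) [0.50211153 0.24981345 0.10287785] [0.08711214 0.11485241]
turn [ 0.064 -0.035  0.625] [[-0.013, 0.998, -0.069], [0.015, -0.069, -0.998], [-1.0, -0.014, -0.014]]
grip [0.5034 0.2469 0.094 ] tcp [0.5    0.2474 0.0989]
```

```bash
python3 -m pendant '[[0,0,0,0.011,-0.006,0.11,0.7],[0,0,0,0.011,-0.006,0.11,0.7],[0,0,0,0.011,-0.006,0.11,0.7],[0,0,0,0.011,-0.006,0.11,0.7],[0,0,0,0.011,-0.006,0.11,0.7],[0,0,0,0.011,-0.006,0.11,0.7],[0,0,0,0,0,0,0.7],[0,0,0,0,0,0,0.7]]'; cat > go.py <<'E'
import sys
from h import *
# go.py x y z yawdeg : tool-frame shift and turn still to go
a=list(map(float,sys.argv[1:5])); o=robot.observe(); Rc=Rcur(o); G=Rgoal(np.radians(a[3]))
print("t",round(o["time"],2),"tcp",o["tcp_pos"].round(4),"shift tool",Rc.inv().apply(np.array(a[:3])-o["tcp_pos"]).round(4),"turn",(Rc.inv()*G).as_rotvec().round(3),"F",o["force"].round(1),"T",o["ft_torque"].round(2),"gap",round(o["finger_gap"],4))
E
python3 go.py .4316 .2570 .197 -7.95; python3 go.py .500 .2474 .0989 -7.95
```

```text
time: 4.97
tcp_pos: [0.5634, 0.2106, 0.3518]
ee_rot: [1.566, 0.901, -0.163]
force: [0.8, 0.7, 0.4]
finger_gap: 0.0594
t 4.97 tcp [0.5634 0.2106 0.3518] shift tool [ 0.0359 -0.2038 -0.0254] turn [-0.015  0.015 -0.059] F [0.8 0.7 0.4] T [ 0.04  0.29 -0.03] gap 0.0594
t 4.97 tcp [0.5634 0.2106 0.3518] shift tool [ 0.1557 -0.2106 -0.027 ] turn [-0.015  0.015 -0.059] F [0.8 0.7 0.4] T [ 0.04  0.29 -0.03] gap 0.0594
```

```bash
python3 -m pendant '[[0.006,-0.034,-0.004,0,0,-0.06,0.7],[0.006,-0.034,-0.004,0,0,0,0.7],[0.006,-0.034,-0.004,0,0,0,0.7],[0.006,-0.034,-0.004,0,0,0,0.7],[0.006,-0.034,-0.004,0,0,0,0.7],[0.006,-0.034,-0.004,0,0,0,0.7],[0,0,0,0,0,0,0.7],[0,0,0,0,0,0,0.7]]'; python3 go.py .500 .2474 .0989 -7.95
```

```text
time: 5.63
tcp_pos: [0.4293, 0.2532, 0.2107]
ee_rot: [1.568, 0.972, -0.181]
force: [0.7, -0.4, 1.1]
finger_gap: 0.0596
t 5.63 tcp [0.4293 0.2532 0.2107] shift tool [ 0.1322 -0.0047 -0.007 ] turn [-0.032  0.024  0.012] F [ 0.7 -0.4  1.1] T [ 0.04  0.24 -0.03] gap 0.0596
```

```bash
python3 -m pendant '[[0.02,-0.005,-0.007,-0.032,0.024,0.012,0.7],[0.03,0,0,0,0,0,0.7],[0.03,0,0,0,0,0,0.7],[0.01,0,0,0,0,0,0.7],[0,0,0,0,0,0,0.7],[0,0,0,0,0,0,0.7]]'; python3 go.py .500 .2474 .0989 -7.95
```

```text
time: 6.13
tcp_pos: [0.4944, 0.2532, 0.145]
ee_rot: [1.583, 0.951, -0.137]
force: [0.4, 0.1, 0.4]
finger_gap: 0.0598
t 6.13 tcp [0.4944 0.2532 0.145 ] shift tool [ 0.0412 -0.0216  0.0053] turn [-0.011 -0.001 -0.009] F [0.4 0.1 0.4] T [ 0.09  0.26 -0.  ] gap 0.0598
```

```bash
python3 -m pendant '[[0,-0.021,0.005,-0.01,0,-0.01,0.7],[0,0,0,0,0,0,0.7],[0,0,0,0,0,0,0.7]]'; python3 go.py .500 .2474 .0989 -7.95
```

```text
time: 6.38
tcp_pos: [0.4819, 0.251, 0.1389]
ee_rot: [1.579, 0.956, -0.136]
force: [0.4, 0.2, 1.2]
finger_gap: 0.0599
t 6.38 tcp [0.4819 0.251  0.1389] shift tool [ 0.0433 -0.0081  0.0012] turn [-0.007 -0.001 -0.004] F [0.4 0.2 1.2] T [-0.01  0.23  0.05] gap 0.0599
```

```bash
python3 -m pendant '[[0,-0.01,0.002,0,0,0,0.7],[0.012,-0.002,0,0,0,0,0.7],[0.012,-0.002,0,0,0,0,0.7],[0.012,-0.002,0,0,0,0,0.7],[0,0,0,0,0,0,0.7],[0,0,0,0,0,0,0.7]]'; python3 go.py .500 .2474 .0989 -7.95
```

```text
time: 6.88
tcp_pos: [0.4936, 0.2514, 0.1079]
ee_rot: [1.594, 0.944, -0.124]
force: [-0.7, 0.3, -0.3]
finger_gap: 0.0595
t 6.88 tcp [0.4936 0.2514 0.1079] shift tool [0.0113 0.0003 0.0031] turn [-0.011 -0.009 -0.016] F [-0.7  0.3 -0.3] T [0.07 0.26 0.02] gap 0.0595
```

```bash
python3 -m pendant '[[0.011,0,0.003,-0.011,-0.009,-0.016,0.7],[0,0,0,0,0,0,0.7],[0,0,0,0,0,0,0.7]]'; python3 go.py .500 .2474 .0989 -7.95
```

```text
time: 7.13
tcp_pos: [0.5001, 0.2487, 0.1017]
ee_rot: [1.574, 0.958, -0.136]
force: [0.3, 0.6, 1.2]
finger_gap: 0.0598
t 7.13 tcp [0.5001 0.2487 0.1017] shift tool [ 0.0023 -0.0016  0.0013] turn [-0.001 -0.001 -0.002] F [0.3 0.6 1.2] T [ 0.04  0.23 -0.02] gap 0.0598
```

Good. Closing slowly with a low force, then firm.

```bash
python3 -m pendant '[[0.002,-0.0015,0.001,0,0,0,0.45],[0,0,0,0,0,0,0.3],[0,0,0,0,0,0,0.2],[0,0,0,0,0,0,0.15],[0,0,0,0,0,0,0.1],[0,0,0,0,0,0,0.05],[0,0,0,0,0,0,0],[0,0,0,0,0,0,0],[0,0,0,0,0,0,0]]' 25;  python3 go.py .500 .2474 .0989 -7.95; python3 -m pendant '[[0,0,0,0,0,0,0],[0,0,0,0,0,0,0],[0,0,0,0,0,0,0]]' 90;  python3 go.py .500 .2474 .0989 -7.95
```

```text
time: 7.88
tcp_pos: [0.4992, 0.2486, 0.1014]
ee_rot: [1.578, 0.955, -0.132]
force: [-0.0, 0.2, 0.1]
finger_gap: 0.0079
t 7.88 tcp [0.4992 0.2486 0.1014] shift tool [ 0.0025 -0.0007  0.0011] turn [-0.002 -0.004 -0.005] F [-0.   0.2  0.1] T [0.06 0.44 0.09] gap 0.0079
time: 8.13
tcp_pos: [0.4992, 0.2486, 0.1013]
ee_rot: [1.578, 0.955, -0.133]
force: [-0.9, 0.4, 0.1]
finger_gap: 0.0072
t 8.13 tcp [0.4992 0.2486 0.1013] shift tool [ 0.0025 -0.0006  0.0011] turn [-0.002 -0.004 -0.005] F [-0.9  0.4  0.1] T [-0.01  0.46  0.03] gap 0.0072
```

```bash
python3 -m pendant '[[-0.003,0.002,0,0,0,0,0],[-0.006,0.004,0,0,0,0,0],[-0.010,0.007,0,0,0,0,0],[-0.012,0.0085,0,0,0,0,0],[-0.012,0.0085,0,0,0,0,0],[-0.012,0.0085,0,0,0,0,0],[-0.008,0.0055,0,0,0,0,0],[0,0,0,0,0,0,0],[0,0,0,0,0,0,0]]' ;  python3 go.py .500 .2474 .241 -7.95
```

```text
time: 8.88
tcp_pos: [0.4932, 0.2457, 0.177]
ee_rot: [1.567, 0.969, -0.144]
force: [-0.7, 0.4, -3.3]
finger_gap: 0.0068
t 8.88 tcp [0.4932 0.2457 0.177 ] shift tool [-0.0491  0.0416 -0.0025] turn [-0.001  0.003  0.009] F [-0.7  0.4 -3.3] T [0.16 0.86 0.05] gap 0.0068
```

```bash
python3 -m pendant '[[-0.015,0.011,0,0,0,0,0],[-0.02,0.014,0,0,0,0,0],[-0.02,0.014,0,0,0,0,0],[-0.015,0.011,0,0,0,0,0],[-0.008,0.006,0,0,0,0,0],[0,0,0,0,0,0,0],[0,0,0,0,0,0,0]]' ;  python3 go.py .4947 -.2254 .26 5.85
```

```text
time: 9.47
tcp_pos: [0.4907, 0.243, 0.2659]
ee_rot: [1.55, 0.984, -0.161]
force: [-0.9, -0.5, -4.9]
finger_gap: 0.007
t 9.47 tcp [0.4907 0.243  0.2659] shift tool [0.0486 0.0527 0.463 ] turn [-0.196  0.148  0.026] F [-0.9 -0.5 -4.9] T [0.15 0.86 0.05] gap 0.007
```

```bash
python3 -m pendant '[[0,0,0.015,-0.008,0.006,0.002,0],[0.003,0.004,0.025,-0.016,0.012,0.003,0],[0.003,0.004,0.033,-0.02,0.015,0.003,0],[0.003,0.004,0.035,-0.02,0.015,0.003,0],[0.002,0.003,0.035,-0.02,0.015,0.003,0],[0,0,0.035,-0.02,0.015,0.003,0],[0,0,0.035,-0.02,0.015,0.003,0],[0,0,0.035,-0.02,0.015,0,0],[0,0,0.03,-0.02,0.015,0,0],[0,0,0.02,-0.01,0.008,0,0],[0,0,0.01,0,0,0,0],[0,0,0,0,0,0,0]]' ;  python3 go.py .4947 -.2254 .26 5.85
```

```text
time: 10.47
tcp_pos: [0.4852, -0.0604, 0.2405]
ee_rot: [1.56, 1.003, 0.064]
force: [0.4, 0.2, -2.7]
finger_gap: 0.007
t 10.47 tcp [ 0.4852 -0.0604  0.2405] shift tool [-0.0171  0.0078  0.1653] turn [-0.021  0.021  0.043] F [ 0.4  0.2 -2.7] T [-0.1   0.83 -0.05] gap 0.007
```

```bash
python3 -m pendant '[[-0.006,0.003,0.015,-0.007,0.007,0.014,0],[-0.006,0.003,0.03,-0.007,0.007,0.014,0],[-0.006,0.002,0.033,-0.007,0.007,0.014,0],[-0.004,0,0.033,0,0,0,0],[-0.004,0,0.03,0,0,0,0],[0,0,0.015,0,0,0,0],[0,0,0.008,0,0,0,0],[0,0,0,0,0,0,0],[0,0,0,0,0,0,0]]' ;  python3 go.py .4947 -.2254 .20 5.85
```

```text
time: 11.22
tcp_pos: [0.486, -0.2249, 0.2482]
ee_rot: [1.595, 0.988, 0.124]
force: [0.4, -0.7, -2.9]
finger_gap: 0.0067
t 11.22 tcp [ 0.486  -0.2249  0.2482] shift tool [ 0.045  -0.0194  0.002 ] turn [-0.006 -0.012  0.028] F [ 0.4 -0.7 -2.9] T [-0.04  0.83  0.04] gap 0.0067
```

```bash
python3 -m pendant '[[0.01,-0.005,0,-0.006,-0.012,0.028,0],[0.015,-0.006,0.002,0,0,0,0],[0.012,-0.005,0,0,0,0,0],[0.006,-0.004,0,0,0,0,0],[0,0,0,0,0,0,0],[0,0,0,0,0,0,0]]' ;  python3 go.py .4947 -.2254 .20 5.85; python3 - <<'E'
from h import *
m=robot.camera_model("wrist"); o=robot.observe(); p,d=robot.read_camera("wrist"); np.savez("wrist4.npz",p=p,d=d,m=m,o=o); cv2.imwrite("pics/wrist4.png",p)
E
```

```text
time: 11.72
tcp_pos: [0.4941, -0.2158, 0.1969]
ee_rot: [1.577, 0.963, 0.117]
force: [0.1, 0.3, -2.8]
finger_gap: 0.0072
t 11.72 tcp [ 0.4941 -0.2158  0.1969] shift tool [-0.0029  0.0014  0.0096] turn [ 0.006 -0.008  0.003] F [ 0.1  0.3 -2.8] T [-0.08  0.86 -0.  ] gap 0.0072
```

View pics/wrist4.png

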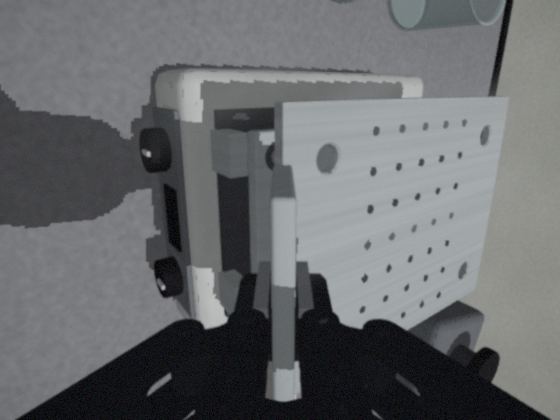

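The held plate shows hole FL at (328,159), RL at (485,135) and RR at (463,270). The carriage is below, with a stud peeking out at (272,155).

```bash
cat > plate.py <<'E'
import sys
from h import *
def run(fn,fl,rl,rr):
    z=np.load(fn,allow_pickle=True); m=z["m"].item(); c=cloud(m,z["d"]); o=z["o"].item()
    poly=np.zeros((420,560),np.uint8); cv2.fillConvexPoly(poly,np.array([np.array(fl)+[12,-30],np.array(rl)+[10,-20],np.array(rr)+[-5,-15],np.array(fl)+[25,110]],np.int32),1)
    q=c[(poly>0)&np.isfinite(c[...,0])]
    for _ in range(4):
        A=np.c_[q[:,:2],np.ones(len(q))]; k=np.linalg.lstsq(A,q[:,2],rcond=None)[0]; r=q[:,2]-A@k; q=q[abs(r)<2.5*r.std()]
    n=np.r_[-k[:2],1]; n/=np.linalg.norm(n); T=np.array(m["world_from_camera"])
    s=slopes(m,[fl,rl,rr]); ray=np.c_[s,np.ones(3)]@T[:3,:3].T; t=(k[2]-n[:0].sum()+k[0]*T[0,3]+k[1]*T[1,3]-T[2,3])/(ray[:,2]-k[0]*ray[:,0]-k[1]*ray[:,1])
    P=T[:3,3]+ray*t[:,None]; fr=P[0]+P[2]-P[1]; cen=(P[0]+P[2])/2
    ax=P[1]-P[0]; yaw=np.arctan2(ax[1],ax[0])
    print("holes",P.round(4).tolist(),"lens",np.linalg.norm(ax).round(4),np.linalg.norm(P[1]-P[2]).round(4))
    print("centre top",cen.round(4),"yaw",np.degrees(yaw).round(2),"pitch rise to rear mm/140",(ax[2]*1000).round(1),"roll left-right mm/100",((P[1]-P[2])[2]*1000).round(1),"n",n.round(4),"rms",r.std().round(5))
    Rc=Rcur(o); print("tcp",o["tcp_pos"],"centre-tcp",(cen-o["tcp_pos"]).round(4))
E
python3 -c "
from plate import *
run('wrist4.npz',(328,159),(485,135),(463,270))"
```

```text
holes [[0.5313, -0.163, 0.1715], [0.6699, -0.1472, 0.1704], [0.6815, -0.2467, 0.1704]] lens 0.1395 0.1001
centre top [ 0.6064 -0.2048  0.171 ] yaw 6.5 pitch rise to rear mm/140 -1.1 roll left-right mm/100 0.0 n [8.e-03 7.e-04 1.e+00] rms 0.00038
tcp [ 0.49410462 -0.21581018  0.19688579] centre-tcp [ 0.1123  0.011  -0.0259]
```

```bash
python3 -m pendant '[[0.006,-0.004,0.008,0.006,-0.007,0.007,0],[0.010,-0.007,0.001,0,0,0,0],[0.005,-0.003,0,0,0,0,0],[0,0,0,0,0,0,0],[0,0,0,0,0,0,0]]' ;  python3 go.py .4947 -.2238 .164 5.85
```

```text
time: 12.18
tcp_pos: [0.4972, -0.2245, 0.1737]
ee_rot: [1.566, 0.953, 0.101]
force: [0.7, 0.4, -3.7]
finger_gap: 0.0067
t 12.18 tcp [ 0.4972 -0.2245  0.1737] shift tool [ 0.0065 -0.0076 -0.001 ] turn [ 0.004  0.001 -0.007] F [ 0.7  0.4 -3.7] T [-0.07  0.91 -0.  ] gap 0.0067
```

```bash
python3 -m pendant '[[0.005,-0.006,-0.001,0,0,0,0],[0.003,-0.002,0,0,0,0,0],[0,0,0,0,0,0,0]]' ;  python3 go.py .4947 -.2238 .161 5.85;  python3 -m pendant '[[0.002,-0.0015,0,0,0,0,0],[0.002,-0.0015,0,0,0,0,0],[0,0,0,0,0,0,0]]' ;  python3 go.py .4947 -.2238 .159 5.85
```

```text
time: 12.43
tcp_pos: [0.4954, -0.2238, 0.1625]
ee_rot: [1.564, 0.952, 0.1]
force: [0.3, -0.4, -3.6]
finger_gap: 0.0069
t 12.43 tcp [ 0.4954 -0.2238  0.1625] shift tool [ 0.0008 -0.0014 -0.    ] turn [ 0.005  0.001 -0.008] F [ 0.3 -0.4 -3.6] T [-0.09  0.86  0.01] gap 0.0069
time: 12.68
tcp_pos: [0.496, -0.2242, 0.1584]
ee_rot: [1.564, 0.95, 0.099]
force: [-1.1, 1.3, -1.0]
finger_gap: 0.0073
t 12.68 tcp [ 0.496  -0.2242  0.1584] shift tool [-0.0012 -0.0006 -0.0005] turn [ 0.005  0.002 -0.01 ] F [-1.1  1.3 -1. ] T [0.3  0.69 0.25] gap 0.0073
```

```bash
python3 -m pendant '[[0.001,-0.0007,0,0,0,0,0],[0.0005,-0.0003,0,0,0,0,0]]' ;  python3 go.py .4947 -.2238 .159 5.85;  python3 -m pendant '[[0.0013,0.0014,0,0,0,0,0],[0.0013,0.0014,0,0,0,0,0],[0.0013,0.0014,0,0,0,0,0]]' ;  python3 go.py .5067 -.2238 .147 5.85
```

```text
time: 12.85
tcp_pos: [0.4968, -0.2245, 0.1581]
ee_rot: [1.563, 0.948, 0.099]
force: [-2.7, 1.3, 2.4]
finger_gap: 0.0064
t 12.85 tcp [ 0.4968 -0.2245  0.1581] shift tool [-0.002  -0.0011 -0.0009] turn [ 0.005  0.002 -0.012] F [-2.7  1.3  2.4] T [0.48 0.59 0.38] gap 0.0064
time: 13.1
tcp_pos: [0.5027, -0.2244, 0.1573]
ee_rot: [1.56, 0.948, 0.096]
force: [-0.0, 0.3, -2.8]
finger_gap: 0.0071
t 13.1 tcp [ 0.5027 -0.2244  0.1573] shift tool [ 0.0107 -0.0027 -0.0002] turn [ 0.006  0.003 -0.011] F [-0.   0.3 -2.8] T [-0.12  0.91 -0.01] gap 0.0071
```

```bash
python3 -m pendant '[[0.0014,-0.001,0,0,0,-0.006,0],[0,0,0,0,0,0,0]]' ;  python3 go.py .5067 -.2238 .147 5.85;  python3 -m pendant '[[0.0014,0.0004,0,0,0,0,0],[0,0,0,0,0,0,0]]' ;  python3 go.py .5067 -.2238 .147 5.85
```

```text
time: 13.27
tcp_pos: [0.5028, -0.2242, 0.1547]
ee_rot: [1.561, 0.956, 0.096]
force: [-0.4, 0.4, -2.0]
finger_gap: 0.007
t 13.27 tcp [ 0.5028 -0.2242  0.1547] shift tool [ 0.0085 -0.0012 -0.    ] turn [ 0.005  0.003 -0.004] F [-0.4  0.4 -2. ] T [-0.04  0.6   0.09] gap 0.007
time: 13.43
tcp_pos: [0.5038, -0.2237, 0.1529]
ee_rot: [1.562, 0.957, 0.098]
force: [-0.5, 0.5, -3.9]
finger_gap: 0.0072
t 13.43 tcp [ 0.5038 -0.2237  0.1529] shift tool [ 0.0065 -0.001   0.0003] turn [ 0.006  0.003 -0.003] F [-0.5  0.5 -3.9] T [-0.07  0.85 -0.04] gap 0.0072
```

Already 6 mm below the tip level with no resistance, so the studs are in the holes. I go on down, centring as it goes.

```bash
python3 -m pendant '[[0.0016,0.0002,0,0,0,0,0],[0,0,0,0,0,0,0]]' ;  python3 go.py .5067 -.2238 .147 5.85;  python3 -m pendant '[[0.0016,0.0002,0,0,0,0,0],[0,0,0,0,0,0,0]]' ;  python3 go.py .5067 -.2238 .147 5.85
```

```text
time: 13.6
tcp_pos: [0.5046, -0.2233, 0.1509]
ee_rot: [1.562, 0.958, 0.099]
force: [-0.5, 0.7, -3.4]
finger_gap: 0.0071
t 13.6 tcp [ 0.5046 -0.2233  0.1509] shift tool [ 0.0044 -0.0006  0.0007] turn [ 0.005  0.002 -0.002] F [-0.5  0.7 -3.4] T [-0.07  0.86  0.05] gap 0.0071
time: 13.77
tcp_pos: [0.5056, -0.2231, 0.1492]
ee_rot: [1.563, 0.958, 0.099]
force: [-0.5, -0.9, -3.9]
finger_gap: 0.0068
t 13.77 tcp [ 0.5056 -0.2231  0.1492] shift tool [ 0.0024 -0.0004  0.0008] turn [ 0.005  0.002 -0.002] F [-0.5 -0.9 -3.9] T [-0.14  0.83  0.03] gap 0.0068
```

```bash
python3 -m pendant '[[0.0014,-0.0006,0,0,0,0,0],[0,0,0,0,0,0,0]]' ;  python3 go.py .5067 -.2238 .147 5.85;  python3 -m pendant '[[0.0008,-0.0006,0,0,0,0,0],[0,0,0,0,0,0,0]]' ;  python3 go.py .5067 -.2238 .146 5.85
```

```text
time: 13.93
tcp_pos: [0.506, -0.2232, 0.1476]
ee_rot: [1.563, 0.958, 0.099]
force: [0.0, -0.2, -3.8]
finger_gap: 0.0068
t 13.93 tcp [ 0.506  -0.2232  0.1476] shift tool [0.0009 0.0002 0.0007] turn [ 0.005  0.002 -0.002] F [ 0.  -0.2 -3.8] T [-0.07  0.87 -0.02] gap 0.0068
time: 14.1
tcp_pos: [0.5063, -0.2234, 0.1471]
ee_rot: [1.563, 0.957, 0.098]
force: [-0.1, 1.1, -1.9]
finger_gap: 0.0071
t 14.1 tcp [ 0.5063 -0.2234  0.1471] shift tool [ 0.0011 -0.0004  0.0004] turn [ 0.005  0.002 -0.003] F [-0.1  1.1 -1.9] T [0.04 0.69 0.08] gap 0.0071
```

Contact begins at z 0.147, which is 11–12 mm under the tip level. I settle it a little further and look.

```bash
python3 -m pendant '[[0.0008,-0.0006,0,0,0,0,0],[0,0,0,0,0,0,0]]' ;  python3 go.py .5067 -.2238 .146 5.85;  python3 -m pendant '[[0.0008,-0.0006,0,0,0,0,0],[0,0,0,0,0,0,0]]' ;  python3 go.py .5067 -.2238 .146 5.85; python3 - <<'E'
from h import *
m=robot.camera_model("wrist"); o=robot.observe(); p,d=robot.read_camera("wrist"); np.savez("wrist5.npz",p=p,d=d,m=m,o=o); cv2.imwrite("pics/wrist5.png",p)
E
```

```text
time: 14.27
tcp_pos: [0.5065, -0.2236, 0.147]
ee_rot: [1.562, 0.956, 0.098]
force: [-2.2, 0.8, -1.0]
finger_gap: 0.0072
t 14.27 tcp [ 0.5065 -0.2236  0.147 ] shift tool [ 0.0009 -0.0004  0.0002] turn [ 0.005  0.002 -0.004] F [-2.2  0.8 -1. ] T [0.26 0.94 0.21] gap 0.0072
time: 14.43
tcp_pos: [0.5065, -0.2236, 0.1469]
ee_rot: [1.563, 0.956, 0.1]
force: [-2.3, 1.2, -0.7]
finger_gap: 0.0067
t 14.43 tcp [ 0.5065 -0.2236  0.1469] shift tool [ 0.0008 -0.0004  0.0002] turn [ 0.006  0.001 -0.004] F [-2.3  1.2 -0.7] T [0.33 0.95 0.16] gap 0.0067
```

View pics/wrist5.png

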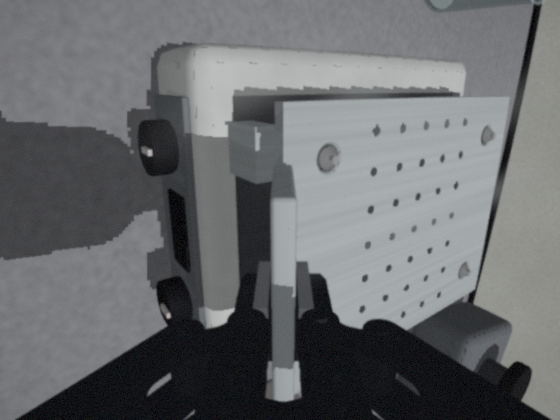

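Studs show in the holes at (329,158), (488,134) and (464,270). Now I check flatness and height.

```bash
python3 -c "
from plate import *
run('wrist5.npz',(328,158),(486,134),(463,270))"
```

```text
holes [[0.544, -0.1707, 0.1217], [0.6832, -0.1555, 0.1219], [0.6939, -0.2557, 0.1222]] lens 0.1401 0.1008
centre top [ 0.6189 -0.2132  0.122 ] yaw 6.22 pitch rise to rear mm/140 0.1 roll left-right mm/100 -0.4 n [-0.0015  0.0035  1.    ] rms 0.00037
tcp [ 0.50649464 -0.22360424  0.14689945] centre-tcp [ 0.1124  0.0104 -0.0249]
```

```bash
python3 -m pendant '[[0,0,0,0,0,0,0.03],[0,0,0,0,0,0,0.06],[0,0,0,0,0,0,0.1],[0,0,0,0,0,0,0.15],[0,0,0,0,0,0,0.2],[0,0,0,0,0,0,0.3],[0,0,0,0,0,0,0.4],[0,0,0,0,0,0,0.4],[0,0,0,0,0,0,0.4]]' 20;  python3 go.py .5067 -.2238 .146 5.85
```

```text
time: 15.23
tcp_pos: [0.5085, -0.2256, 0.1493]
ee_rot: [1.555, 0.951, 0.09]
force: [-0.1, 0.2, 0.4]
finger_gap: 0.0344
t 15.23 tcp [ 0.5085 -0.2256  0.1493] shift tool [ 0.0018 -0.0033 -0.002 ] turn [ 0.007  0.007 -0.009] F [-0.1  0.2  0.4] T [-0.01  0.24 -0.01] gap 0.0344
```

```bash
python3 -m pendant '[[-0.008,0,0,0,0,0,0.4],[-0.012,0,0,0,0,0,0.4],[-0.015,0,0,0,0,0,0.4],[0,0,0,0,0,0,0.4]]';  python3 go.py .4535 -.229 .223 5.85; python3 -m pendant '[[-0.02,0,0,0,0,0,0.4],[-0.03,0,0,0,0,0,0.4],[-0.03,0,0,0,0,0,0.4],[0,0,0,0,0,0,0.4],[0,0,0,0,0,0,0.4]]';python3 - <<'E'
from h import *
m=robot.camera_model("wrist"); o=robot.observe(); p,d=robot.read_camera("wrist"); np.savez("wrist6.npz",p=p,d=d,m=m,o=o); cv2.imwrite("pics/wrist6.png",p)
p,d=robot.read_camera("scene"); cv2.imwrite("pics/both.png",np.vstack([cv2.resize(p[165:300,100:450],(560,216))[:180],p]) if 0 else np.vstack([cv2.resize(p[165:300,100:450],None,fx=1.6,fy=1.6),cv2.copyMakeBorder(np.zeros((1,1,3),np.uint8),0,0,0,559,0)])[:, :560])
cv2.imwrite("pics/scene6.png",p)
E
```

```text
time: 15.57
tcp_pos: [0.4869, -0.227, 0.179]
ee_rot: [1.557, 0.952, 0.093]
force: [1.0, -0.6, 0.4]
finger_gap: 0.034
t 15.57 tcp [ 0.4869 -0.227   0.179 ] shift tool [-0.0553 -0.0017 -0.0011] turn [ 0.006  0.005 -0.007] F [ 1.  -0.6  0.4] T [-0.01  0.21 -0.01] gap 0.034
time: 15.98
tcp_pos: [0.4384, -0.2312, 0.2463]
ee_rot: [1.556, 0.953, 0.092]
force: [-0.1, -0.0, -1.3]
finger_gap: 0.034
```

View pics/wrist6.png

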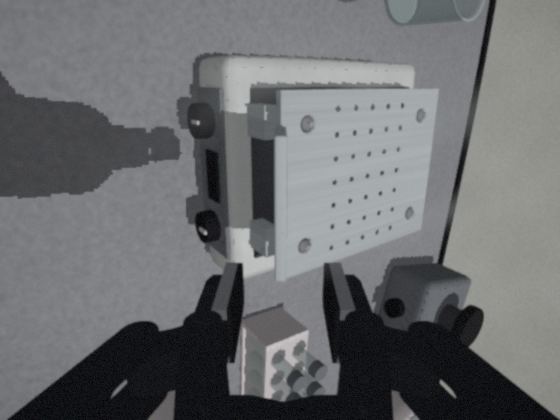

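View pics/scene6.png

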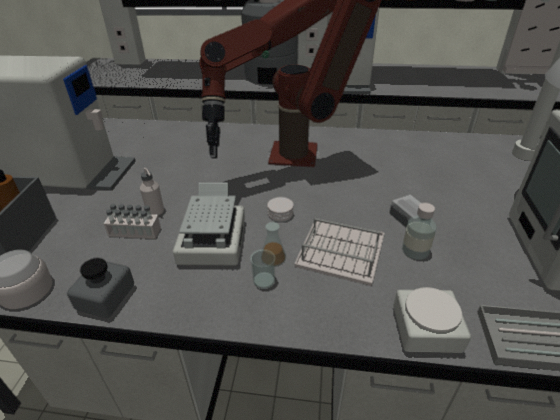

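The platform sits on the shaker. All four studs are up through its holes, at (308,124), (305,245), (421,115) and (409,213). The bystanders stand where they were. I check height and levelness once more, then hand in.

```bash
python3 - <<'E'
from h import *
z=np.load("wrist6.npz",allow_pickle=True); m=z["m"].item(); c=cloud(m,z["d"])
for nm,(u,v) in dict(FL=(325,115),FR=(322,240),RL=(405,122),RR=(392,214),mid=(345,175)).items():
    print(nm,np.nanmedian(c[v-4:v+5,u-4:u+5].reshape(-1,3),0).round(4))
P=onplane(m,[(308,124),(305,245),(421,115),(409,213)],.127); cc,y,e=fit4(P); print(cc.round(4),np.degrees(y).round(2),e.tolist())
a=cv2.imread("pics/scene0.png"); b=cv2.imread("pics/scene6.png"); print("diff beaker/flask/petri/tubes/wash/reagent/tip",[cv2.absdiff(a[y0:y1,x0:x1],b[y0:y1,x0:x1]).mean().round(1) for x0,y0,x1,y1 in((250,250,275,290),(264,225,286,262),(266,198,295,222),(105,203,160,238),(140,168,163,215),(403,204,436,258),(390,195,425,228))])
E
```

```text
FL [ 0.5609 -0.1633  0.1216]
FR [ 0.5745 -0.2684  0.1216]
RL [ 0.6614 -0.1639  0.1218]
RR [ 0.6652 -0.2543  0.1221]
mid [ 0.5913 -0.2117  0.1217]
[ 0.6137 -0.2119] 5.76 [[1.5, -1.3], [1.6, 1.5], [-1.1, -0.9], [-2.0, 0.7]]
diff beaker/flask/petri/tubes/wash/reagent/tip [np.float64(1.8), np.float64(1.7), np.float64(2.0), np.float64(1.8), np.float64(9.4), np.float64(1.8), np.float64(1.8)]
```

The plate is level within 0.5 mm. Its top is at 0.1217 m against 0.121 expected, and the carriage read the same 0.6 mm high.

```bash
python3 -c "
from station import robot
print(robot.hand_in(), robot.observe()['time'])"
```

```text
the job is handed in; nothing more can be done
the job is handed in; nothing more can be done
```

The platform is back on the shaker, flange to the front over the panel, fully home and released. The job was handed in after about 16 s of the 61 s allowed.

I gripped it by the flange, carried it over the glassware and set it lightly on the stud tips, about 11 mm short of home. Then I slid it rearward until the studs entered the holes and lowered it about 12 mm onto the carriage. Forces in the readings stayed below about 5 N. It did not fall in one drop: I held it and lowered it in small steps once the studs were in.

**Last checks:**
- **Fit:** all four studs show up through the holes.
- **Height and level:** the plate top reads 121.6–122.1 mm at five points, against 121 expected. The wrist camera also read the bare carriage about 0.6 mm high.
- **Robot:** the gripper is open and about 0.1 m clear of the platform.
- **Bystanders:** six of the seven show no change between the first and last scene pictures. The picture around the wash bottle did change (9.4 against about 1.8 for the others), probably from the arm's shadow. I saw it standing in the same place.

**Disagreement:** from the last picture, hole positions I picked by eye put the platform centre about 4–5 mm nearer the robot than the earlier measurements. Its fit was looser, up to 2 mm of error per hole, so I took it as picking error.

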